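# Screw the hose elbow into the clamped fitting

## Task

Take the brass hose elbow out of its grey stand, set its threaded end into the open fitting clamped in the vise, and screw it in clockwise (seen from above). Where the thread starts lie inside the fitting is not known, so feel for them with light pressure; turn until the resistance rises because the flange begins to squeeze the rubber ring, then turn 30 degrees further and stop, so that the ring is nipped but not crushed. Never lean hard on the fitting, leave the elbow standing screwed in, and do not disturb the things around.

Things in the scene. Friction and masses are not known exactly. Their poses are not given: they have to be found in the camera images.
- elbow: Brass hose elbow, upright, about 0.2 kg, 103 mm tall; origin at bottom centre of its shank, z up its axis, +x along the hose barb. Nose radius 10 mm widening to 14 over 5 mm, shank radius 14 mm to z = 34, flange radius 30 mm from z = 34 to 40, round body radius 17 mm to z = 68, square head from 67 to 103 mm
- head (a point): Centre of the elbow's square wrench head, 90 mm above the elbow's origin; head 28 x 28 mm with faces along the elbow's x and y, z = 67 to 103 mm of the elbow: the place to grip, on either pair of faces
- barb (a point): Tip of the elbow's level hose barb, at x = 66 mm, z = 54 mm of the elbow; barb radius up to 9.5 mm, so it lies below the square head
- lugs (a point): Point on the elbow's axis, 12 mm above its origin, at the middle height of its two opposite thread lugs, which point to the elbow's +x and -x; each spans about 22 degrees either side of that, 9 to 15 mm above the origin, out to radius 19.5 mm
- flange (a point): Centre of the underside of the elbow's flange, 34 mm above the elbow's origin
- stand: Grey plastic block 90 x 90 x 36 mm fixed to the bench, origin at the centre of its underside; the elbow hangs in its 44 mm vertical through-hole with the flange resting on the top
- vise: Small grey bench vise fixed to the bench, origin on the bench under the axis of the clamped fitting, z up; 100 mm wide (x), jaws reach to y = +80 mm, screw and handle to y = -155 mm, all that under 61 mm high. Its jaws hold an upright brass female fitting, outer radius 32.5 mm, open at the top, rim 80 mm above the bench; the fitting cannot turn
- rim (a point): Centre of the clamped fitting's mouth, level with its rim, 80 mm above the vise's origin; axes as the vise's. With the lugs resting on the ledges the elbow's flange is about 21 mm above this; after they drop into the gaps, 8 to 10 mm. Then turning clockwise seen from above draws it down 5 mm per radian, with 1 mm of axial play
- ledge (a point): On the fitting's axis, 3 mm below the rim: flat tops of two opposite thread ridges, 120 degrees each, 15.2 mm hole radius for the shank. Between them two opposite 60-degree gaps let the lugs drop 12 mm (16 degrees free play). Gap middles lie along the vise's x axis turned by up to 45 degrees either way. This angle is unknown and different each time: feel for it
- ring (a point): On the fitting's axis, level with the top of the free springy black rubber ring (29 mm outer radius), 6 mm above the rim; about 4 N per mm of squeeze. The thread begins to squeeze it 0.6 to 1.0 rad after the drop, depending on where in the gaps the lugs dropped; the turning torque, almost nothing before, then rises 0.05 to 0.15 N m per mm. 30 degrees more is about 2.5 mm. Friction then holds the thread
- bottle: Bystander: white wash bottle 208 mm tall, standing; origin at its bottom, leave alone
- tin: Bystander: round aluminium tin with lid, 67 mm wide, 44 mm tall; origin at its bottom, leave alone
- driver: Bystander: screwdriver lying on the bench, 206 mm long, 25 mm thick; leave alone
Not all that is in view belongs to the job. Of the things that look like the elbow, take the one that is farthest to the robot's left at the start.

How it is judged:
By the outcome, as a careful person would: the job done as asked, in the order asked, and still so for the second after the job is handed in, with the robot touching nothing.
It also fails if it takes over 72 s, if anything falls off the work surface, if the arm or the gripper's body presses on something with over 40 N, if the wrist force passes 120 N, or if a joint passes its speed limit or range.

## Robot

A 6-joint arm with a two-finger parallel gripper is mounted at the origin on a cart in front of the work surface, level with it; the furniture and walls round the work are solid. World frame = base frame: x ahead of the robot, y to its left, z up, the work surface at z = 0. Lengths are in m, angles in degrees, forces in N, time in s.
With the tool pointing down it reaches from about 0.375 to 0.9 m from the base axis. Payload 3.1 kg.
Tool frame: the origin (TCP) lies at the very end of the fingers, on their centre line; the grasp point (between the pads) lies 19 mm behind it (grasp_offset is the distance from the TCP to the grasp point, in m); z points along the fingers, y is the direction in which the jaws open and shut (so a half turn about z gives the same grasp; the last joint's range is limited). The gripper opens to 87 mm and grips with 3 to 60 N. Pads are 19 mm wide; open, the fingers measure 117 mm over their backs; the gripper's body (75 mm by 190 mm) begins 51 mm behind the grasp point.
Start: joints at [66.721, 30.224, 82.088, -0, 67.689, -10.227], TCP at [0.141, 0.609, 0.223] pointing down, gripper open.
Joint ranges: [-176.69, 176.69], [-43.24, 126.21], [12.49, 139.97], [-82, 262], [0, 151.66], [-163.58, 163.58]. Speed limits (degrees/s): [159.86, 159.86, 180, 180, 180, 180].

## Interface

Orientations are given as a 3x3 rotation matrix whose columns are the frame's x, y, z axes.
In Python, from rig import * gives the robot as it stands. The module is installed in compiled form; this text tells all that it offers.
- The arm moves only by the tool play_rows, never from a script. Its argument "plan" is a list that holds one entry, the list of rows, each a list of 7 numbers: the shift along the world's x, y, z each as a share of 5 cm, from -1 to 1, then the turn, a rotation vector about the world's x, y, z each as a share of pi rad, from -1 to 1, then the gripper's target within -1 to 1 (fully open at 1, half-way at 0, shut at -1). A call has 1 to 12 rows; each row shifts and turns the commanded pose from where the row before left it; what a row does not reach is not made up. A row lasts 1/10 s, in which the tool goes at most 50 mm and 8.59 degrees, less where a joint would pass 70% of its speed; a pose out of reach is approached as far as the arm can. A call with a number of a shift or a turn outside -1 to 1 is refused whole. A call with a gripper value outside its range is refused whole. The fingers move at their own pace and stop on an object; the grip force is fixed at half the most. Time passes only in rows, so rows that do not move let the fingers close. It gives the time, the measured TCP pose, the force and the opening at its end, in the units of the state.
- read_state(): the state, without advancing time (a new reading comes with each control period).
- capture(name): name is "scene" or "top" or "wrist"; returns the picture (480x640x3 uint8, red, green, blue); there is no depth.
- camera_params(name): a dict with "intrinsics" (3x3 intrinsics, pixels), "k1" (the pictures are not rectified: a ray, as slopes to the right and down, at radius r is drawn at 1 + k1 r^2 times it, then the intrinsics apply), "R" (3x3) and "t" (3): a world point X has camera coordinates R X + t; the wrist camera has in their place "mount" (4x4, takes a point from camera to tool coordinates, whose origin is the TCP and whose axes are the flange's). Camera axes: x right, y down, z forward; pixel columns grow to the right and rows downward; lengths in m; the calibration is good to about 2 mm. A picture is of the moment at which its call begins: read the wrist's pose just before it. camera_params takes no time and is no camera call.
- hand_in(): hands the job in, once; it reports no verdict.
The state is a dict: "time_s": time; "joint_positions": joint angles; "qvel": joint speeds; "tau": joint torques, N m; "position": TCP position; "tcp_rot": TCP orientation; "force": force on the tool from outside, world axes, zero at the start; "moment": the same for the moment, N m; "opening": opening from 0.0 (shut) to 1.0 (fully open).
Only numpy, scipy, OpenCV 4.12 (cv2) and the standard library are available. Lean on these libraries where they do the work, as an engineer would, in place of code of your own. Each camera call takes 0.05 s, during which the arm holds its last target. There are 200 camera calls.

## Working session

There is one attempt and no reset: what is moved stays moved. The work goes in short steps, Python scripts to look and compute and a tool call to move; the robot and the scene stay as the last step left them, time stands still between calls to the robot, and variables do not carry over. Pictures are saved under pics/ and viewed, about 8 in all and at most 12, crops included, and the job is handed in when it is done.

Besides the shell and the picture viewer there is one more tool, called after "Emit:" by a JSON object that holds its "fn" and its "kwargs", one argument or row to a line. play_rows: Moves the arm, as the interface text tells. Its arguments: {"type":"object","properties":{"plan":{"type":"array"}},"required":["plan"]}

```bash
mkdir -p pics
cat > h.py <<'E'
from rig import *
import numpy as np, cv2
def snap(cam,name):
    s=read_state(); im=capture(cam); cv2.imwrite('pics/%s.png'%name,im[:,:,::-1]); return s,im
def cam(name,s=None):
    p=camera_params(name)
    if 'R' in p: return p,np.array(p['R']),np.array(p['t'])
    M=np.array(p['mount']); T=np.eye(4); T[:3,:3]=s['tcp_rot']; T[:3,3]=s['position']
    W=np.linalg.inv(T@M); return p,W[:3,:3],W[:3,3]
def ray(name,uv,s=None):
    p,R,t=cam(name,s); K=np.array(p['intrinsics']); k=p['k1']
    d=np.array([(uv[0]-K[0,2])/K[0,0],(uv[1]-K[1,2])/K[1,1]]); x=d.copy()
    for _ in range(30): x=d/(1+k*(x@x))
    return -R.T@t, R.T@np.array([x[0],x[1],1.])
def onz(name,uv,z,s=None):
    o,d=ray(name,uv,s); return o+d*(z-o[2])/d[2]
def proj(name,X,s=None):
    p,R,t=cam(name,s); K=np.array(p['intrinsics']); c=R@np.array(X)+t; x=c[:2]/c[2]; x=x*(1+p['k1']*(x@x)); return K[:2,:2]@x+K[:2,2]
E
python3 - <<'E'
from h import *
for n in ('scene','top'):
    s,im=snap(n,n+'0'); p,R,t=cam(n); print(n,-R.T@t,R[2])
s,_=snap('wrist','wrist0')
print({k:np.round(v,3).tolist() for k,v in s.items()})
E
```

```text
scene [-0.00881465 -1.04330916  1.06517558] [ 0.37197586  0.6552563  -0.65747483]
top [ 0.31099339 -0.04272201  1.14181983] [ 2.03831855e-01  4.96605317e-04 -9.79005786e-01]
{'time_s': 0.1, 'joint_positions': [66.722, 30.275, 82.149, -0.001, 67.689, -10.227], 'qvel': [-0.026, -0.081, -0.207, -0.049, 0.006, -0.084], 'tau': [-0.0, -44.099, -17.715, 0.063, 0.053, -0.0], 'position': [0.141, 0.608, 0.222], 'tcp_rot': [[-0.974, 0.226, -0.001], [0.226, 0.974, -0.002], [0.0, -0.002, -1.0]], 'force': [0.232, -1.191, -0.643], 'moment': [-0.031, -0.002, -0.017], 'opening': 1.004}
```

View pics/scene0.png

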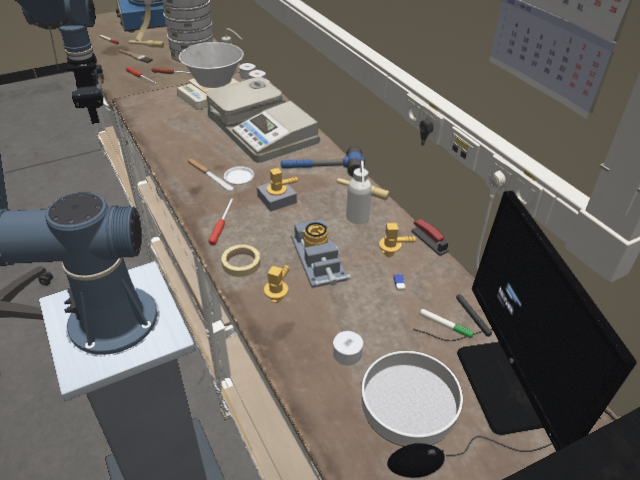

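View pics/top0.png

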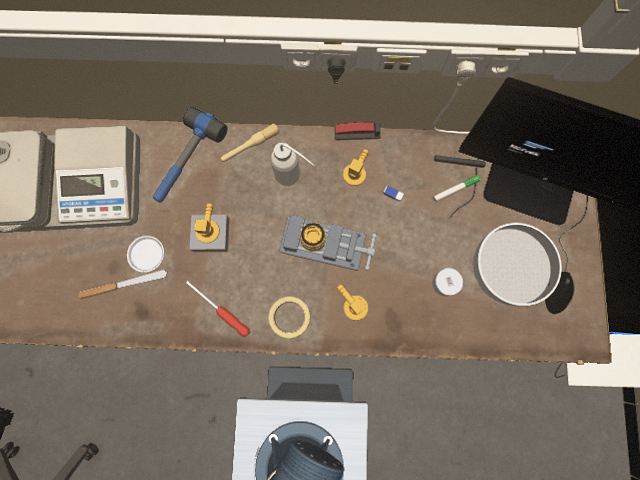

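The scene and top pictures show the target elbow in its grey stand, at top (207,230) and scene (277,185). The vise and fitting are at top (313,237) and scene (316,235). The other two elbows, at top (355,175) and (355,305), are decoys. Next I'll enlarge both.

Run:
```python
from h import *
t=cv2.imread('pics/top0.png'); s=cv2.imread('pics/scene0.png')
a=cv2.resize(t[190:260,180:240],None,fx=5,fy=5,interpolation=2); b=cv2.resize(t[205:275,275:385],None,fx=4,fy=4,interpolation=2)
c=cv2.resize(s[160:215,250:310],None,fx=5,fy=5,interpolation=2); d=cv2.resize(s[215:290,285:355],None,fx=4,fy=4,interpolation=2)
o=np.zeros((600,800,3),np.uint8)
o[:300,:300]=a[:300];o[:280,300:740]=b;o[300:575,:300]=c;o[300:600,300:580]=d
cv2.imwrite('pics/crop.png',o)
for n,uv in(('top',(207,230)),('top',(313,235))):print(onz(n,uv,.1))
```

```text
[0.54580219 0.23990997 0.1       ]
[ 0.54212811 -0.01487506  0.1       ]
```

View pics/crop.png

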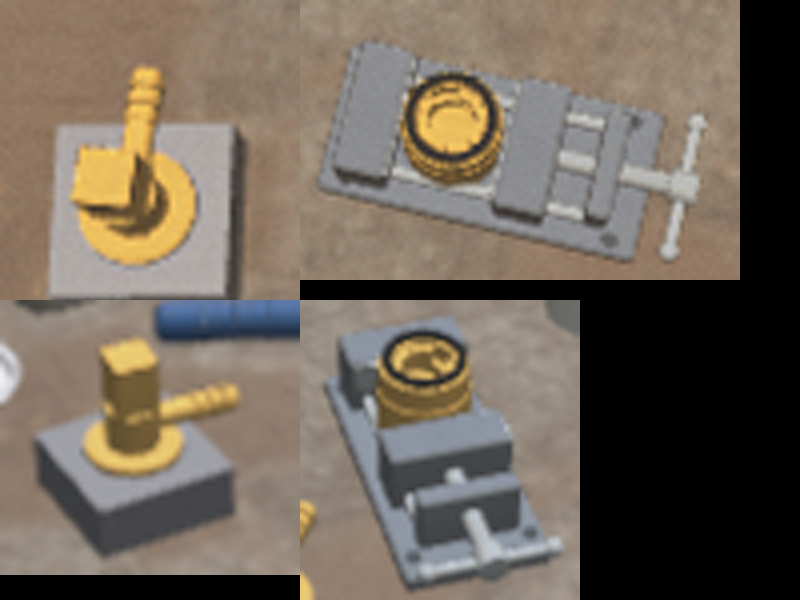

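Run:
```python
from h import *
T=lambda x,y,z:onz('top',(180+x/5,190+y/5),z)
V=lambda x,y,z:onz('top',(275+(x-300)/4,205+y/4),z)
S=lambda x,y,z:onz('scene',(250+x/5,160+(y-300)/5),z)
SV=lambda x,y,z:onz('scene',(285+(x-300)/4,215+(y-300)/4),z)
print('flange',T(137,205,.042)[:2],'head',T(104,177,.105)[:2],'tip',T(147,70,.060)[:2])
print('scene flange',S(134,447,.042)[:2],'head',S(131,354,.105)[:2],'tip',S(234,396,.058)[:2])
a=T(75,150,.105)-T(75,205,.105);print('head edge ang',np.degrees(np.arctan2(a[1],a[0])))
print('ring',V(452,116,.086)[:2],SV(426,359,.086)[:2])
d=V(340,188,.0)-V(627,258,.0);print('vise y ang',np.degrees(np.arctan2(d[1],d[0])))
d=V(388,180,.06)-V(412,58,.06);print('vise -x',np.degrees(np.arctan2(d[1],d[0])))
print(camera_params('wrist'))
print('bottle',onz('top',(284,150),.2)[:2],onz('top',(286,175),.0)[:2])
```

```text
flange [0.55631368 0.25440732] head [0.55545671 0.25437116] tip [0.62224635 0.25053178]
scene flange [0.55527535 0.24455731] head [0.55827086 0.25001249] tip [0.6225109  0.24420562]
head edge ang 5.260261327512277
ring [ 0.54772144 -0.01440715] [ 0.5476926  -0.02234125]
vise y ang 78.05530814676995
vise -x 171.61313052136427
{'intrinsics': array([[331.90797467,   0.        , 320.56416991],
       [  0.        , 331.90797467, 231.64361419],
       [  0.        ,   0.        ,   1.        ]]), 'k1': -0.0007111518176258211, 'mount': array([[-4.34309234e-04, -9.66268604e-01, -2.57536008e-01,
         7.05076738e-02],
       [ 9.99999755e-01, -5.61227706e-04,  4.19310626e-04,
        -3.32631027e-04],
       [-5.49703036e-04, -2.57535763e-01,  9.66268611e-01,
        -1.61932059e-01],
       [ 0.00000000e+00,  0.00000000e+00,  0.00000000e+00,
         1.00000000e+00]])}
bottle [0.71411372 0.05527033] [0.72783473 0.06697707]
```

Emit:
{"fn": "play_rows", "kwargs": {
  "plan": [
    [[0.69,-0.6,0,0,0,0.0045,1],[0.69,-0.6,0,0,0,0.0045,1],[0.69,-0.6,0,0,0,0.0045,1],[0.69,-0.6,0,0,0,0.0045,1],[0.69,-0.6,0,0,0,0.0045,1],[0.69,-0.6,0,0,0,0.0045,1],[0.69,-0.6,0,0,0,0.0045,1],[0.69,-0.6,0,0,0,0.0045,1],[0.69,-0.6,0,0,0,0.0045,1],[0.69,-0.6,0,0,0,0.0045,1],[0.69,-0.6,0,0,0,0.0045,1],[0.69,-0.6,0,0,0,0.0045,1]]
  ]
}}

```text
time_s: 1.35
position: [0.5561, 0.2473, 0.2223]
tcp_rot: [[-0.998, 0.058, -0.001], [0.058, 0.998, 0.0], [0.001, -0.0, -1.0]]
force: [0.1, -0.7, 0.8]
opening: 1.0
```

Emit:
{"fn": "play_rows", "kwargs": {
  "plan": [
    [[0,0,0,0,0,0,1],[0,0,0,0,0,0,1],[0,0,0,0,0,0,1]]
  ]
}}

```text
time_s: 1.65
position: [0.5537, 0.2494, 0.2221]
tcp_rot: [[-0.998, 0.058, -0.002], [0.058, 0.998, 0.0], [0.002, -0.0, -1.0]]
force: [-0.5, 0.8, -0.0]
opening: 1.001
```

Run:
```python
from h import *
s,im=snap('wrist','w1')
print(s['position'],s['tcp_rot'],s['joint_positions'],s['force'],s['moment'])
for P in [(.5565,.2515,.105),(.5565,.2515,.042),(.622,.247,.056)]: print(proj('wrist',P,s))
```

```text
[0.55373325 0.24937006 0.22208969] [[-9.98334016e-01  5.76624561e-02 -2.05758387e-03]
 [ 5.76624330e-02  9.98336135e-01  7.05809332e-05]
 [ 2.05823019e-03 -4.81819454e-05 -9.99997881e-01]] [ 1.36961943e+01  2.89189316e+01  8.46727419e+01  3.47165436e-02
  6.65219116e+01 -7.30120164e+01] [-0.5000232   0.75770761 -0.02961835] [ 0.02251991 -0.02419571  0.01226062]
[323.38327236 230.58319101]
[322.87362593 215.47114235]
[322.2096266  278.72045914]
```

View pics/w1.png

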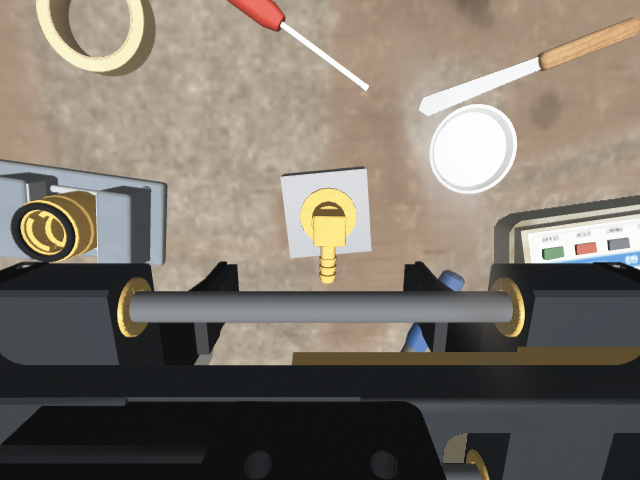

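Run:
```python
from h import *
s=read_state(); im=cv2.imread('pics/w1.png')
hsv=cv2.cvtColor(im,cv2.COLOR_BGR2HSV); m=cv2.inRange(hsv,(15,120,120),(35,255,255)); m[:, :270]=0;m[:,390:]=0;m[:160]=0;m[288:]=0
n,l,st,c=cv2.connectedComponentsWithStats(m); i=1+st[1:,4].argmax(); print(st[i])
ys,xs=np.where(l==i)
for r in range(188,286,6):
    q=xs[ys==r]; 
    if len(q): print(r,q.min(),q.max(),(q.min()+q.max())/2)
cv2.imwrite('pics/w1c.png',cv2.resize(im[160:290,270:390],None,fx=4.5,fy=4.5,interpolation=2))
print('flange',onz('wrist',(328,215),.042,s),'head',onz('wrist',(329.5,230),.105,s),'tip',onz('wrist',(328,283),.055,s))
```

```text
[319 246  17  36 275]
248 321 334 327.5
254 321 334 327.5
260 320 335 327.5
266 320 333 326.5
272 321 334 327.5
278 321 334 327.5
flange [0.55630719 0.25730409 0.042     ] head [0.55626377 0.25722756 0.105     ] tip [0.62774905 0.25333622 0.055     ]
```

View pics/w1c.png

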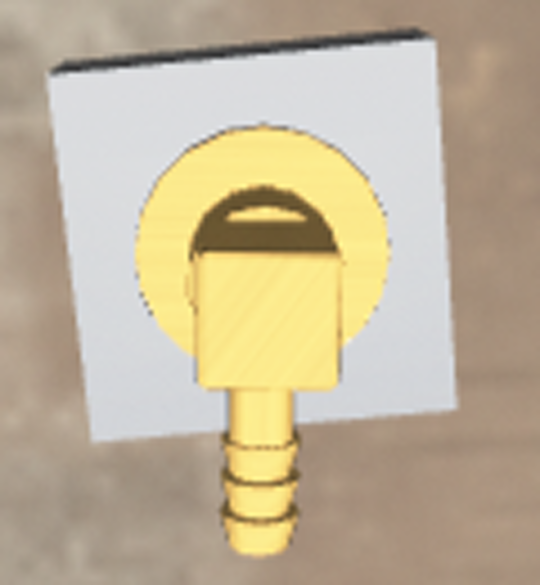

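Emit:
{"fn": "play_rows", "kwargs": {
  "plan": [
    [[0.025,0.07,-0.4,0,0,0,1],[0.025,0.07,-0.4,0,0,0,1],[0,0,-0.4,0,0,0,1],[0,0,-0.4,0,0,0,1],[0,0,0,0,0,0,1],[0,0,0,0,0,0,1]]
  ]
}}

```text
time_s: 2.3
position: [0.5567, 0.2568, 0.1427]
tcp_rot: [[-0.998, 0.056, -0.001], [0.056, 0.998, -0.0], [0.001, -0.0, -1.0]]
force: [0.7, 0.9, 0.2]
opening: 0.997
```

Run:
```python
from h import *
s,im=snap('wrist','w2')
print(s['position'],s['tcp_rot'][0],s['force'])
print(proj('wrist',(.5563,.2572,.105),s),proj('wrist',(.6275,.2533,.056),s))
```

```text
[0.55669536 0.25684667 0.14270788] [-9.98408837e-01  5.63844649e-02 -7.65263701e-04] [0.65380686 0.9118766  0.20668305]
[321.38620425 257.39821777] [321.3616362  318.85684057]
```

View pics/w2.png

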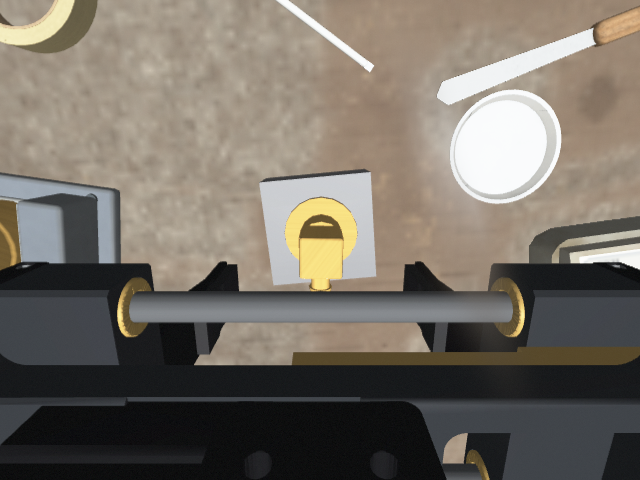

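The wrist view shows the head at (321,258), where I predicted it and centred between the fingers. I'll go down and grip.

Emit:
{"fn": "play_rows", "kwargs": {
  "plan": [
    [[0,0,-0.35,0,0,0,1],[0,0,-0.35,0,0,0,1],[0,0,-0.35,0,0,0,1],[0,0,-0.33,0,0,0,1],[0,0,0,0,0,0,1],[0,0,0,0,0,0,-1],[0,0,0,0,0,0,-1],[0,0,0,0,0,0,-1],[0,0,0,0,0,0,-1],[0,0,0,0,0,0,-1],[0,0,0,0,0,0,-1],[0,0,0,0,0,0,-1]]
  ]
}}

```text
time_s: 3.55
position: [0.5576, 0.2558, 0.0736]
tcp_rot: [[-0.998, 0.058, 0.0], [0.058, 0.998, 0.0], [-0.0, 0.0, -1.0]]
force: [-0.3, -0.1, -0.4]
opening: 0.452
```

Emit:
{"fn": "play_rows", "kwargs": {
  "plan": [
    [[0,0,0,0,0,0,-1],[0,0,0,0,0,0,-1],[0,0,0,0,0,0,-1]]
  ]
}}

```text
time_s: 3.85
position: [0.5576, 0.2559, 0.0735]
tcp_rot: [[-0.998, 0.058, -0.0], [0.058, 0.998, 0.0], [0.0, 0.0, -1.0]]
force: [0.3, 0.3, -0.7]
opening: 0.316
```

Emit:
{"fn": "play_rows", "kwargs": {
  "plan": [
    [[0,0,0.1,0,0,0,-1],[0,0,0.2,0,0,0,-1],[0,0,0.3,0,0,0,-1],[0,0,0.4,0,0,0,-1],[0,0,0.5,0,0,0,-1],[0,0,0.5,0,0,0,-1],[0,0,0.5,0,0,0,-1],[0,0,0.3,0,0,0,-1],[0,0,0,0,0,0,-1],[0,0,0,0,0,0,-1]]
  ]
}}

```text
time_s: 4.85
position: [0.5574, 0.2558, 0.2142]
tcp_rot: [[-0.998, 0.058, 0.001], [0.058, 0.998, 0.0], [-0.001, 0.0, -1.0]]
force: [-0.6, -0.3, -3.2]
opening: 0.32
```

Emit:
{"fn": "play_rows", "kwargs": {
  "plan": [
    [[0,-0.3,0,0,0,0,-1],[0,-0.5,0,0,0,0,-1],[0,-0.5,0,0,0,0,-1],[0,-0.5,0,0,0,0,-1],[0,-0.5,0,0,0,0,-1],[0,-0.5,0,0,0,0,-1],[0,-0.5,0,0,0,0,-1],[0,-0.3,0,0,0,0,-1],[0,0,0,0,0,0,-1],[0,0,0,0,0,0,-1],[0,0,0,0,0,0,-1]]
  ]
}}

```text
time_s: 5.95
position: [0.5573, 0.0767, 0.2133]
tcp_rot: [[-0.998, 0.057, -0.001], [0.057, 0.998, 0.001], [0.001, 0.001, -1.0]]
force: [0.8, 0.2, -2.2]
opening: 0.318
```

Run:
```python
from h import *
s,im=snap('wrist','w3')
print(s['position'],s['tcp_rot'],s['force'],s['opening'])
print(proj('wrist',(.5477,-.018,.086),s))
```

```text
[0.55733789 0.07671036 0.2133107 ] [[-9.98352449e-01  5.73759367e-02 -6.23826640e-04]
 [ 5.73755881e-02  9.98352505e-01  5.63137890e-04]
 [ 6.55109453e-04  5.26417671e-04 -9.99999647e-01]] [ 0.83246516  0.23158304 -2.22189606] 0.3181891330806191
[214.21432572 220.17870185]
```

View pics/w3.png

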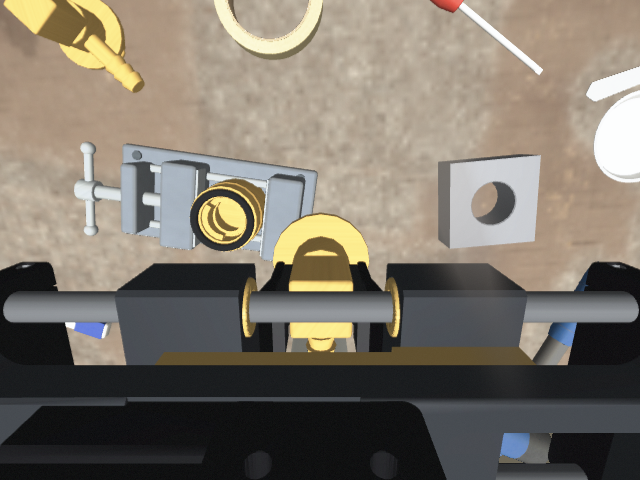

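The elbow is held, with its flange at about (321,255). The ring is at about (224,219) and the stand is empty. I'll fit the ring and look into the fitting.

Run:
```python
from h import *
s=read_state(); im=cv2.imread('pics/w3.png'); x0,y0=180,165
c=im[y0:y0+95,x0:x0+95]; g=c.max(2)
m=((g<70)*255).astype(np.uint8)
n,l,st,ce=cv2.connectedComponentsWithStats(m); i=1+st[1:,4].argmax(); print(st[i],ce[i])
cs,_=cv2.findContours(((l==i)*255).astype(np.uint8),cv2.RETR_EXTERNAL,cv2.CHAIN_APPROX_NONE)
h=cv2.convexHull(max(cs,key=len)); e=cv2.fitEllipse(h); print(e)
uv=(e[0][0]+x0,e[0][1]+y0); print('ring',uv,onz('wrist',uv,.086,s),onz('wrist',uv,.084,s))
# radius check
d=[np.linalg.norm(onz('wrist',p[0]+[x0,y0],.085,s)[:2]-onz('wrist',uv,.085,s)[:2]) for p in h]; print(np.round(np.percentile(d,[0,25,50,75,100]),4))
f=im[205:270,268:375]; hs=cv2.inRange(cv2.cvtColor(f,cv2.COLOR_BGR2HSV),(15,100,150),(35,255,255))
for r in range(212,262,4):
    q=np.where(hs[r-205])[0]+268
    if len(q): print(r,q.min(),q.max())
zf=s['position'][2]-.071+.04
print('pred flange c',proj('wrist',(s['position'][0],s['position'][1],zf),s),[proj('wrist',(s['position'][0]-.03,s['position'][1],zf),s)])
cv2.imwrite('pics/w3c.png',cv2.resize(im[175:260,180:375],None,fx=4,fy=4,interpolation=2))
```

```text
[  10   25   64   61 1169] [41.38922156 54.51839179]
((41.74221420288086, 54.65333938598633), (60.07134246826172, 64.46275329589844), 117.80361938476562)
ring (221.74221420288086, 219.65333938598633) [ 0.54778021 -0.01112062  0.086     ] [ 0.54820024 -0.0117545   0.084     ]
[0.0272 0.0279 0.0283 0.0287 0.0293]
216 306 336
220 298 344
224 290 350
228 286 354
232 282 359
236 280 361
240 278 363
244 276 365
248 275 366
252 274 367
256 274 367
260 273 368
pred flange c [320.84958398 261.62734214] [array([317.95905472, 214.01265164])]
```

View pics/w3c.png

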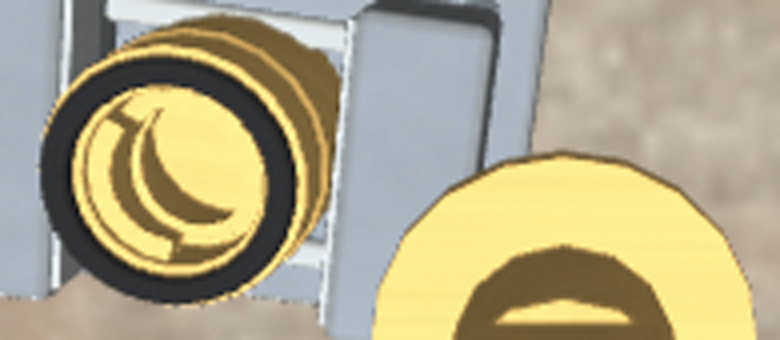

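Run:
```python
from h import *
s=read_state()
for cx,cy,z in [(106,104,.077),(122,112,.077),(140,128,.077),(150,108,.077),(175,236,.077),(170,258,.077),(235,215,.077),(240,240,.077)]:
    p=onz('wrist',(180+cx/4,175+cy/4),z,s)[:2]-[.548,-.0115]; print(cx,cy,np.round(p*1000,1),'r',np.round(np.hypot(*p)*1000,1),'ang',np.degrees(np.arctan2(p[1],p[0])))
```

```text
106 104 [-16.4 -14. ] r 21.5 ang -139.54942348027183
122 112 [-14.3 -10.6] r 17.8 ang -143.53552545121894
140 128 [-10.4  -7. ] r 12.6 ang -146.05200859642582
150 108 [-14.9  -4.1] r 15.5 ang -164.53166994262725
175 236 [15.4 -2.4] r 15.6 ang -9.001688357452121
170 258 [20.6 -4.3] r 21.1 ang -11.805727191750622
235 215 [11.2 12.1] r 16.5 ang 47.32239876417607
240 240 [17.2 12.6] r 21.3 ang 36.09012300459942
```

Emit:
{"fn": "play_rows", "kwargs": {
  "plan": [
    [[-0.025,-0.2,0,0,0,0.0273,-1],[-0.025,-0.25,0,0,0,0.0273,-1],[-0.025,-0.25,0,0,0,0.0273,-1],[-0.025,-0.25,0,0,0,0.0273,-1],[-0.025,-0.25,0,0,0,0.0273,-1],[-0.025,-0.25,0,0,0,0.0273,-1],[-0.025,-0.2,0,0,0,0.0273,-1],[-0.01,-0.12,0,0,0,0.0273,-1],[0,0,0,0,0,0,-1],[0,0,0,0,0,0,-1],[0,0,-0.3,0,0,0,-1],[0,0,0,0,0,0,-1]]
  ]
}}

```text
time_s: 7.2
position: [0.547, -0.0115, 0.1972]
tcp_rot: [[-0.809, -0.587, -0.004], [-0.587, 0.809, 0.001], [0.002, 0.003, -1.0]]
force: [-0.5, 0.5, -2.8]
opening: 0.316
```

Emit:
{"fn": "play_rows", "kwargs": {
  "plan": [
    [[0,0,0,0,0,0,-1],[0,0,0,0,0,0,-1]]
  ]
}}

```text
time_s: 7.4
position: [0.5487, -0.0123, 0.199]
tcp_rot: [[-0.809, -0.588, 0.001], [-0.588, 0.809, -0.0], [-0.001, -0.001, -1.0]]
force: [-0.2, 0.2, -2.3]
opening: 0.321
```

Run:
```python
from h import *
s,im=snap('wrist','w4');_,sc=snap('scene','s4');_,tp=snap('top','t4')
print(s['position'],np.degrees(np.arctan2(s['tcp_rot'][1][1],s['tcp_rot'][0][1])),s['joint_positions'],s['force'],s['moment'])
im=im[:,:,::-1]; o=np.zeros((600,800,3),np.uint8)
o[:360,:480]=cv2.resize(im[120:300,200:440],None,fx=2,fy=2)
o[:320,480:]=cv2.resize(sc[190:270,275:355,::-1],None,fx=4,fy=4,interpolation=2)
o[360:600,480:]=cv2.resize(tp[205:265,275:355,::-1],None,fx=4,fy=4,interpolation=2)
cv2.imwrite('pics/m4.png',o); print(proj('wrist',(.548,-.0115,.086),s))
```

```text
[ 0.54871189 -0.01234214  0.19899035] 125.98667913250402 [-1.29584057e+01  2.60796611e+01  9.45773546e+01  3.77997668e-03
  5.92990845e+01 -1.38947022e+02] [-0.20858956  0.17329064 -2.32597233] [0.05844001 0.04769034 0.01184729]
[321.83556844 228.39475801]
```

View pics/m4.png

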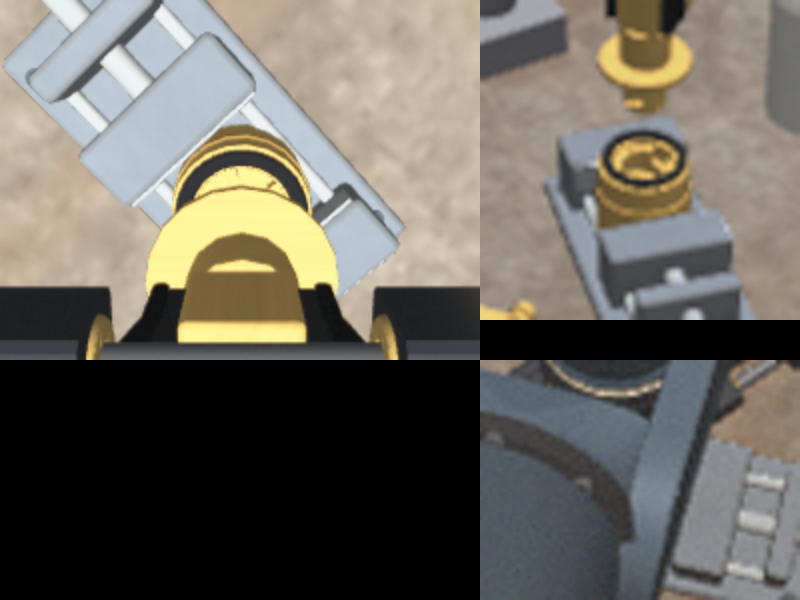

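The wrist view shows flange and ring both centred near column 321, and the scene view has both at column 645 of the crop. I'll check this numerically.

Run:
```python
from h import *
s=read_state(); P=s['position']; im=cv2.imread('pics/w4.png')
zf=P[2]-.071+.034+.003
a=proj('scene',(P[0],P[1],zf)); b=proj('scene',(P[0],P[1],.085)); print('scene pred flange',a,'ring',b,'diff',b-a)
for dx in(1,0),(0,1): print('jac mm',proj('scene',(P[0]+.001*dx[0],P[1]+.001*dx[1],.085))-b)
th=np.linspace(0,2*np.pi,361)
def top(c,z,r):
    q=np.array([proj('wrist',(c[0]+r*np.cos(t),c[1]+r*np.sin(t),z),s) for t in th]); return q.min(0),q.max(0)
for z in(.086,.082):print('ring outer ext',z,top(P,z,.029))
print('flange',top(P,zf+.003,.03))
for r in range(188,224,3):
    row=im[r].max(1); q=np.where(row[275:370]<70)[0]+275
    print(r,q.min() if len(q) else 0,q.max() if len(q) else 0,len(q))
```

```text
scene pred flange [315.38397761 203.92233762] ring [315.09946773 227.8312623 ] diff [-0.28450987 23.90892469]
jac mm [ 0.33203235 -0.11073646]
jac mm [-0.17629903 -0.2143135 ]
ring outer ext 0.086 (array([286.65296499, 194.7292024 ]), array([354.4942605 , 260.46341926]))
ring outer ext 0.082 (array([287.11418681, 194.01513781]), array([354.04366169, 258.9250609 ]))
flange (array([271.72176916, 213.90049749]), array([369.12696773, 305.80019012]))
188 0 0 0
191 0 0 0
194 0 0 0
197 311 331 21
200 304 337 34
203 300 341 28
206 296 345 22
209 294 347 18
212 292 349 16
215 291 350 14
218 290 352 15
221 289 352 6
```

Emit:
{"fn": "play_rows", "kwargs": {
  "plan": [
    [[0.014,0.008,-0.2,0,0,0,-1],[0,0,-0.2,0,0,0,-1],[0,0,-0.2,0,0,0,-1],[0,0,-0.2,0,0,0,-1],[0,0,-0.16,0,0,0,-1],[0,0,-0.06,0,0,0,-1],[0,0,0,0,0,0,-1],[0,0,0,0,0,0,-1]]
  ]
}}

```text
time_s: 8.35
position: [0.5493, -0.0123, 0.1477]
tcp_rot: [[-0.809, -0.588, 0.001], [-0.588, 0.809, -0.0], [-0.0, -0.0, -1.0]]
force: [-0.6, -0.4, -2.0]
opening: 0.32
```

Emit:
{"fn": "play_rows", "kwargs": {
  "plan": [
    [[0,0,-0.03,0,0,0,-1],[0,0,-0.03,0,0,0,-1],[0,0,0,0,0,0,-1],[0,0,0,0,0,0,-1]]
  ]
}}

```text
time_s: 8.75
position: [0.5491, -0.0123, 0.1446]
tcp_rot: [[-0.809, -0.587, 0.0], [-0.587, 0.809, -0.0], [-0.0, -0.0, -1.0]]
force: [-0.7, -0.1, -2.3]
opening: 0.323
```

Emit:
{"fn": "play_rows", "kwargs": {
  "plan": [
    [[0,0,-0.03,0,0,0,-1],[0,0,-0.03,0,0,0,-1],[0,0,0,0,0,0,-1],[0,0,0,0,0,0,-1]]
  ]
}}

```text
time_s: 9.15
position: [0.549, -0.0122, 0.1414]
tcp_rot: [[-0.809, -0.587, -0.0], [-0.587, 0.809, 0.0], [0.0, 0.0, -1.0]]
force: [-0.2, -0.5, -1.4]
opening: 0.316
```

Emit:
{"fn": "play_rows", "kwargs": {
  "plan": [
    [[0,0,-0.02,0,0,0,-1],[0,0,-0.02,0,0,0,-1],[0,0,0,0,0,0,-1]]
  ]
}}

```text
time_s: 9.45
position: [0.5489, -0.0122, 0.1394]
tcp_rot: [[-0.809, -0.587, -0.0], [-0.587, 0.809, 0.0], [0.0, 0.0, -1.0]]
force: [0.1, -0.0, -2.2]
opening: 0.321
```

Emit:
{"fn": "play_rows", "kwargs": {
  "plan": [
    [[0,0,-0.02,0,0,0,-1],[0,0,0,0,0,0,-1],[0,0,0,0,0,0,-1]]
  ]
}}

```text
time_s: 9.75
position: [0.5491, -0.0123, 0.1387]
tcp_rot: [[-0.809, -0.588, 0.0], [-0.588, 0.809, -0.0], [-0.0, -0.0, -1.0]]
force: [-0.4, -0.8, -0.1]
opening: 0.318
```

Emit:
{"fn": "play_rows", "kwargs": {
  "plan": [
    [[0,0,-0.02,0,0,0,-1],[0,0,0,0,0,0,-1],[0,0,0,0,0,0,-1]]
  ]
}}

```text
time_s: 10.05
position: [0.5493, -0.0123, 0.1382]
tcp_rot: [[-0.809, -0.588, 0.001], [-0.588, 0.809, -0.0], [-0.001, -0.001, -1.0]]
force: [-1.6, 0.3, 5.1]
opening: 0.322
```

Contact comes at TCP z ≈ 0.1385, as the ledge height predicts. I'm sweeping clockwise under light pressure.

Emit:
{"fn": "play_rows", "kwargs": {
  "plan": [
    [[0,0,0,0,0,-0.022,-1],[0,0,0,0,0,0,-1],[0,0,0,0,0,0,-1]]
  ]
}}

```text
time_s: 10.35
position: [0.5493, -0.0123, 0.1378]
tcp_rot: [[-0.847, -0.531, 0.001], [-0.531, 0.847, 0.0], [-0.0, -0.0, -1.0]]
force: [-0.6, -0.2, 3.3]
opening: 0.317
```

Emit:
{"fn": "play_rows", "kwargs": {
  "plan": [
    [[0,0,0,0,0,-0.022,-1],[0,0,0,0,0,0,-1],[0,0,0,0,0,0,-1]]
  ]
}}

```text
time_s: 10.65
position: [0.5492, -0.0123, 0.1374]
tcp_rot: [[-0.882, -0.472, 0.0], [-0.472, 0.882, 0.0], [-0.0, -0.0, -1.0]]
force: [0.2, -0.0, 1.7]
opening: 0.323
```

Emit:
{"fn": "play_rows", "kwargs": {
  "plan": [
    [[0,0,0,0,0,-0.022,-1],[0,0,0,0,0,0,-1],[0,0,0,0,0,0,-1]]
  ]
}}

```text
time_s: 10.95
position: [0.5489, -0.0123, 0.1371]
tcp_rot: [[-0.912, -0.41, -0.001], [-0.41, 0.912, 0.0], [0.001, 0.0, -1.0]]
force: [0.5, -0.5, -2.4]
opening: 0.324
```

Emit:
{"fn": "play_rows", "kwargs": {
  "plan": [
    [[0,0,-0.03,0,0,0,-1],[0,0,0,0,0,0,-1],[0,0,0,0,0,0,-1]]
  ]
}}

```text
time_s: 11.25
position: [0.5492, -0.0123, 0.1361]
tcp_rot: [[-0.913, -0.409, 0.0], [-0.409, 0.913, -0.0], [-0.0, -0.0, -1.0]]
force: [0.8, -0.4, -0.3]
opening: 0.322
```

Emit:
{"fn": "play_rows", "kwargs": {
  "plan": [
    [[0,0,-0.02,0,0,-0.011,-1],[0,0,0,0,0,-0.011,-1],[0,0,0,0,0,0,-1],[0,0,0,0,0,0,-1]]
  ]
}}

```text
time_s: 11.65
position: [0.5488, -0.0122, 0.1347]
tcp_rot: [[-0.938, -0.345, -0.001], [-0.345, 0.938, 0.0], [0.001, 0.0, -1.0]]
force: [0.9, 0.3, -2.1]
opening: 0.319
```

Emit:
{"fn": "play_rows", "kwargs": {
  "plan": [
    [[0,0,-0.03,0,0,0,-1],[0,0,0,0,0,0,-1],[0,0,0,0,0,0,-1]]
  ]
}}

```text
time_s: 11.95
position: [0.5489, -0.0122, 0.1334]
tcp_rot: [[-0.939, -0.345, -0.0], [-0.345, 0.939, 0.0], [0.0, 0.0, -1.0]]
force: [0.1, -0.2, -1.8]
opening: 0.318
```

Dropped freely: z is 5 mm below the ledge with no force. I'll keep lowering to the bottom of the gap.

Emit:
{"fn": "play_rows", "kwargs": {
  "plan": [
    [[0,0,-0.03,0,0,0,-1],[0,0,-0.03,0,0,0,-1],[0,0,0,0,0,0,-1],[0,0,0,0,0,0,-1]]
  ]
}}

```text
time_s: 12.35
position: [0.549, -0.0122, 0.1304]
tcp_rot: [[-0.939, -0.344, -0.0], [-0.344, 0.939, 0.0], [0.0, 0.0, -1.0]]
force: [0.8, 0.4, -1.9]
opening: 0.319
```

Emit:
{"fn": "play_rows", "kwargs": {
  "plan": [
    [[0,0,-0.03,0,0,0,-1],[0,0,-0.015,0,0,0,-1],[0,0,0,0,0,0,-1],[0,0,0,0,0,0,-1]]
  ]
}}

```text
time_s: 12.75
position: [0.549, -0.0122, 0.1282]
tcp_rot: [[-0.939, -0.344, -0.0], [-0.344, 0.939, 0.0], [0.0, 0.0, -1.0]]
force: [-0.9, -0.8, -2.5]
opening: 0.319
```

Emit:
{"fn": "play_rows", "kwargs": {
  "plan": [
    [[0,0,-0.02,0,0,0,-1],[0,0,0,0,0,0,-1],[0,0,0,0,0,0,-1]]
  ]
}}

```text
time_s: 13.05
position: [0.549, -0.0123, 0.1273]
tcp_rot: [[-0.939, -0.344, -0.0], [-0.344, 0.939, 0.0], [0.0, 0.0, -1.0]]
force: [0.5, 1.5, -2.1]
opening: 0.317
```

Emit:
{"fn": "play_rows", "kwargs": {
  "plan": [
    [[0,0,-0.015,0,0,0,-1],[0,0,0,0,0,0,-1],[0,0,0,0,0,0,-1]]
  ]
}}

```text
time_s: 13.35
position: [0.5491, -0.0122, 0.1269]
tcp_rot: [[-0.939, -0.344, 0.0], [-0.344, 0.939, -0.0], [-0.0, -0.0, -1.0]]
force: [-0.3, 0.7, 2.1]
opening: 0.318
```

Emit:
{"fn": "play_rows", "kwargs": {
  "plan": [
    [[0,0,-0.01,0,0,0,-1],[0,0,0,0,0,0,-1],[0,0,0,0,0,0,-1]]
  ]
}}

```text
time_s: 13.65
position: [0.5492, -0.0122, 0.1268]
tcp_rot: [[-0.939, -0.344, 0.001], [-0.344, 0.939, -0.0], [-0.0, -0.0, -1.0]]
force: [-2.5, 0.7, 5.0]
opening: 0.321
```

Seated at the bottom of the gap, 11.6 mm below the ledge. I'm starting to screw in and logging the moment.

```bash
cat > log.py <<'E'
from h import *
s=read_state(); print('t %.2f yaw %.2f q6 %.1f z %.5f xy %.4f %.4f F %s M %s tau6 %.3f op %.3f'%(s['time_s'],np.degrees(np.arctan2(s['tcp_rot'][1][1],s['tcp_rot'][0][1]))-90,s['joint_positions'][5],s['position'][2],s['position'][0],s['position'][1],np.round(s['force'],1),np.round(s['moment'],3),s['tau'][5],s['opening']))
E
python3 log.py
```

```text
t 13.65 yaw 20.14 q6 -123.1 z 0.12683 xy 0.5492 -0.0122 F [-2.5  0.7  5. ] M [0.168 0.383 0.015] tau6 0.006 op 0.321
```

Emit:
{"fn": "play_rows", "kwargs": {
  "plan": [
    [[0,0,0.005,0,0,-0.022,-1],[0,0,0,0,0,-0.022,-1],[0,0,0,0,0,0,-1],[0,0,0,0,0,0,-1]]
  ]
}}

```text
time_s: 14.05
position: [0.5494, -0.0124, 0.1263]
tcp_rot: [[-0.977, -0.213, 0.001], [-0.213, 0.977, -0.0], [-0.001, -0.0, -1.0]]
force: [0.0, -0.3, -0.5]
opening: 0.32
```

```bash
python3 log.py
```

```text
t 14.05 yaw 12.31 q6 -115.2 z 0.12630 xy 0.5494 -0.0124 F [ 0.  -0.3 -0.5] M [-0.007  0.015 -0.009] tau6 0.014 op 0.320
```

Emit:
{"fn": "play_rows", "kwargs": {
  "plan": [
    [[0,0,-0.005,0,0,-0.022,-1],[0,0,-0.005,0,0,-0.022,-1],[0,0,0,0,0,0,-1],[0,0,0,0,0,0,-1]]
  ]
}}

```text
time_s: 14.45
position: [0.549, -0.0122, 0.1256]
tcp_rot: [[-0.997, -0.077, -0.0], [-0.077, 0.997, 0.0], [0.0, 0.0, -1.0]]
force: [0.4, -0.4, -1.3]
opening: 0.316
```

```bash
python3 log.py
```

```text
t 14.45 yaw 4.42 q6 -107.4 z 0.12562 xy 0.5490 -0.0122 F [ 0.4 -0.4 -1.3] M [ 0.054 -0.07  -0.017] tau6 0.007 op 0.316
```

Emit:
{"fn": "play_rows", "kwargs": {
  "plan": [
    [[0,0,-0.007,0,0,-0.022,-1],[0,0,-0.007,0,0,-0.022,-1],[0,0,0,0,0,0,-1],[0,0,0,0,0,0,-1]]
  ]
}}

```text
time_s: 14.85
position: [0.5489, -0.0122, 0.125]
tcp_rot: [[-0.998, 0.061, -0.0], [0.061, 0.998, 0.0], [0.0, 0.0, -1.0]]
force: [-0.2, -0.6, -2.2]
opening: 0.319
```

```bash
python3 log.py
```

```text
t 14.85 yaw -3.49 q6 -99.5 z 0.12495 xy 0.5489 -0.0122 F [-0.2 -0.6 -2.2] M [ 0.003 -0.018  0.023] tau6 0.007 op 0.319
```

Emit:
{"fn": "play_rows", "kwargs": {
  "plan": [
    [[0,0,-0.007,0,0,-0.022,-1],[0,0,0,0,0,0,-1],[0,0,0,0,0,0,-1]]
  ]
}}

```text
time_s: 15.15
position: [0.549, -0.0122, 0.1247]
tcp_rot: [[-0.992, 0.13, -0.0], [0.13, 0.992, 0.0], [0.0, -0.0, -1.0]]
force: [0.5, -0.2, -3.0]
opening: 0.316
```

```bash
python3 log.py
```

```text
t 15.15 yaw -7.45 q6 -95.5 z 0.12466 xy 0.5490 -0.0122 F [ 0.5 -0.2 -3. ] M [0.026 0.042 0.015] tau6 0.008 op 0.316
```

Emit:
{"fn": "play_rows", "kwargs": {
  "plan": [
    [[0,0,-0.007,0,0,-0.022,-1],[0,0,0,0,0,0,-1],[0,0,0,0,0,0,-1]]
  ]
}}

```text
time_s: 15.45
position: [0.549, -0.0123, 0.1244]
tcp_rot: [[-0.98, 0.198, -0.0], [0.198, 0.98, -0.0], [0.0, -0.0, -1.0]]
force: [0.0, -0.3, -3.1]
opening: 0.319
```

```bash
python3 log.py
```

```text
t 15.45 yaw -11.41 q6 -91.5 z 0.12437 xy 0.5490 -0.0123 F [ 0.  -0.3 -3.1] M [-0.014  0.004 -0.01 ] tau6 0.007 op 0.319
```

Emit:
{"fn": "play_rows", "kwargs": {
  "plan": [
    [[0,0,-0.007,0,0,-0.022,-1],[0,0,0,0,0,0,-1],[0,0,0,0,0,0,-1]]
  ]
}}

```text
time_s: 15.75
position: [0.5491, -0.0123, 0.1241]
tcp_rot: [[-0.964, 0.265, 0.0], [0.265, 0.964, -0.0], [-0.0, -0.0, -1.0]]
force: [-0.1, 0.3, -2.3]
opening: 0.319
```

```bash
python3 log.py
```

```text
t 15.75 yaw -15.37 q6 -87.6 z 0.12406 xy 0.5491 -0.0123 F [-0.1  0.3 -2.3] M [ 0.064 -0.05  -0.022] tau6 0.008 op 0.319
```

Emit:
{"fn": "play_rows", "kwargs": {
  "plan": [
    [[0,0,-0.007,0,0,-0.022,-1],[0,0,0,0,0,0,-1],[0,0,0,0,0,0,-1]]
  ]
}}

```text
time_s: 16.05
position: [0.5491, -0.0123, 0.1237]
tcp_rot: [[-0.944, 0.331, 0.0], [0.331, 0.944, -0.0], [-0.0, -0.0, -1.0]]
force: [0.5, 0.2, -2.2]
opening: 0.322
```

```bash
python3 log.py
```

```text
t 16.05 yaw -19.33 q6 -83.6 z 0.12373 xy 0.5491 -0.0123 F [ 0.5  0.2 -2.2] M [-0.014 -0.014  0.02 ] tau6 0.008 op 0.322
```

Emit:
{"fn": "play_rows", "kwargs": {
  "plan": [
    [[0,0,-0.007,0,0,-0.022,-1],[0,0,0,0,0,0,-1],[0,0,0,0,0,0,-1]]
  ]
}}

```text
time_s: 16.35
position: [0.5491, -0.0123, 0.1234]
tcp_rot: [[-0.919, 0.395, 0.0], [0.395, 0.919, -0.0], [-0.0, -0.0, -1.0]]
force: [-0.3, -0.1, -2.3]
opening: 0.318
```

```bash
python3 log.py
```

```text
t 16.35 yaw -23.29 q6 -79.6 z 0.12341 xy 0.5491 -0.0123 F [-0.3 -0.1 -2.3] M [-0.032 -0.034 -0.013] tau6 0.006 op 0.318
```

Emit:
{"fn": "play_rows", "kwargs": {
  "plan": [
    [[0,0,-0.007,0,0,-0.022,-1],[0,0,0,0,0,0,-1],[0,0,0,0,0,0,-1]]
  ]
}}

```text
time_s: 16.65
position: [0.5492, -0.0123, 0.1232]
tcp_rot: [[-0.889, 0.458, 0.0], [0.458, 0.889, -0.0], [-0.0, 0.0, -1.0]]
force: [0.1, -0.3, -0.3]
opening: 0.323
```

```bash
python3 log.py
```

```text
t 16.65 yaw -27.26 q6 -75.7 z 0.12318 xy 0.5492 -0.0123 F [ 0.1 -0.3 -0.3] M [-0.013 -0.052 -0.002] tau6 -0.006 op 0.323
```

Emit:
{"fn": "play_rows", "kwargs": {
  "plan": [
    [[0,0,0,0,0,-0.022,-1],[0,0,0,0,0,0,-1],[0,0,0,0,0,0,-1]]
  ]
}}

```text
time_s: 16.95
position: [0.5492, -0.0123, 0.1231]
tcp_rot: [[-0.855, 0.518, 0.0], [0.518, 0.855, -0.0], [-0.0, 0.0, -1.0]]
force: [0.3, 1.0, -1.3]
opening: 0.321
```

```bash
python3 log.py
```

```text
t 16.95 yaw -31.21 q6 -71.7 z 0.12307 xy 0.5492 -0.0123 F [ 0.3  1.  -1.3] M [-0.013 -0.065  0.011] tau6 -0.013 op 0.321
```

Emit:
{"fn": "play_rows", "kwargs": {
  "plan": [
    [[0,0,0,0,0,-0.022,-1],[0,0,0,0,0,0,-1],[0,0,0,0,0,0,-1]]
  ]
}}

```text
time_s: 17.25
position: [0.5491, -0.0122, 0.1228]
tcp_rot: [[-0.817, 0.576, 0.0], [0.576, 0.817, 0.0], [0.0, 0.0, -1.0]]
force: [1.0, 0.6, -4.4]
opening: 0.322
```

```bash
python3 log.py
```

```text
t 17.25 yaw -35.19 q6 -67.8 z 0.12281 xy 0.5491 -0.0122 F [ 1.   0.6 -4.4] M [ 0.046 -0.202 -0.066] tau6 -0.033 op 0.322
```

Emit:
{"fn": "play_rows", "kwargs": {
  "plan": [
    [[0,0,-0.011,0,0,-0.022,-1],[0,0,0,0,0,0,-1],[0,0,0,0,0,0,-1]]
  ]
}}

```text
time_s: 17.55
position: [0.5491, -0.0122, 0.1224]
tcp_rot: [[-0.775, 0.631, 0.0], [0.631, 0.775, 0.0], [-0.0, 0.0, -1.0]]
force: [1.1, 0.7, -2.2]
opening: 0.319
```

```bash
python3 log.py
```

```text
t 17.55 yaw -39.15 q6 -63.8 z 0.12245 xy 0.5491 -0.0122 F [ 1.1  0.7 -2.2] M [-0.014 -0.171 -0.039] tau6 -0.055 op 0.319
```

Emit:
{"fn": "play_rows", "kwargs": {
  "plan": [
    [[0,0,-0.007,0,0,-0.022,-1],[0,0,0,0,0,0,-1],[0,0,0,0,0,0,-1]]
  ]
}}

```text
time_s: 17.85
position: [0.5492, -0.0123, 0.1222]
tcp_rot: [[-0.73, 0.683, 0.0], [0.683, 0.73, 0.0], [-0.0, 0.0, -1.0]]
force: [0.8, 0.3, -3.1]
opening: 0.321
```

```bash
python3 log.py
```

```text
t 17.85 yaw -43.12 q6 -59.8 z 0.12215 xy 0.5492 -0.0123 F [ 0.8  0.3 -3.1] M [-0.022 -0.131 -0.07 ] tau6 -0.080 op 0.321
```

Emit:
{"fn": "play_rows", "kwargs": {
  "plan": [
    [[0,0,-0.007,0,0,-0.022,-1],[0,0,0,0,0,0,-1],[0,0,0,0,0,0,-1]]
  ]
}}

```text
time_s: 18.15
position: [0.5492, -0.0123, 0.1218]
tcp_rot: [[-0.681, 0.732, 0.0], [0.732, 0.681, 0.0], [-0.0, 0.0, -1.0]]
force: [1.4, 0.6, -2.9]
opening: 0.318
```

```bash
python3 log.py; python3 log.py
```

```text
t 18.15 yaw -47.09 q6 -55.9 z 0.12181 xy 0.5492 -0.0123 F [ 1.4  0.6 -2.9] M [-0.027 -0.17  -0.099] tau6 -0.103 op 0.318
t 18.15 yaw -47.09 q6 -55.9 z 0.12181 xy 0.5492 -0.0123 F [ 1.4  0.6 -2.9] M [-0.027 -0.17  -0.099] tau6 -0.103 op 0.318
```

Joint 6 torque rises linearly at 0.07 N·m per mm. Extrapolated back, it starts at yaw −28.8°, the same place the axial force onset puts it. The target is −58.8°.

Emit:
{"fn": "play_rows", "kwargs": {
  "plan": [
    [[0,0,-0.007,0,0,-0.022,-1],[0,0,0,0,0,0,-1],[0,0,-0.007,0,0,-0.022,-1],[0,0,0,0,0,0,-1],[0,0,0,0,0,0,-1]]
  ]
}}

```text
time_s: 18.65
position: [0.5493, -0.0123, 0.1212]
tcp_rot: [[-0.574, 0.819, 0.001], [0.819, 0.574, -0.0], [-0.0, 0.0, -1.0]]
force: [0.8, -0.8, -1.7]
opening: 0.319
```

```bash
python3 log.py
```

```text
t 18.65 yaw -54.99 q6 -48.0 z 0.12115 xy 0.5493 -0.0123 F [ 0.8 -0.8 -1.7] M [-0.059 -0.24  -0.15 ] tau6 -0.096 op 0.319
```

Emit:
{"fn": "play_rows", "kwargs": {
  "plan": [
    [[0,0,-0.007,0,0,-0.0212,-1],[0,0,0,0,0,0,-1],[0,0,0,0,0,0,-1],[0,0,0,0,0,0,-1]]
  ]
}}

```text
time_s: 19.05
position: [0.5493, -0.0124, 0.1208]
tcp_rot: [[-0.517, 0.856, 0.001], [0.856, 0.517, -0.0], [-0.0, 0.0, -1.0]]
force: [1.4, -0.8, -1.1]
opening: 0.319
```

```bash
python3 log.py
```

```text
t 19.05 yaw -58.85 q6 -44.1 z 0.12082 xy 0.5493 -0.0124 F [ 1.4 -0.8 -1.1] M [-0.187 -0.23  -0.046] tau6 -0.050 op 0.319
```

Torque eased at the last step, although height still follows the thread. I'll check for slip in the grip before letting go.

Emit:
{"fn": "play_rows", "kwargs": {
  "plan": [
    [[0,0,0,0,0,0,-1],[0,0,0,0,0,0,-1]]
  ]
}}

```text
time_s: 19.25
position: [0.5493, -0.0124, 0.1208]
tcp_rot: [[-0.517, 0.856, 0.001], [0.856, 0.517, -0.0], [-0.0, 0.0, -1.0]]
force: [1.4, -0.5, -1.5]
opening: 0.316
```

```bash
python3 log.py
python3 - <<'E'
from h import *
s,im=snap('wrist','w5');_,sc=snap('scene','s5')
o=np.zeros((600,800,3),np.uint8)
o[:480,:480]=cv2.resize(im[150:390,200:440,::-1],None,fx=2,fy=2)
o[:320,480:]=cv2.resize(sc[190:270,275:355,::-1],None,fx=4,fy=4,interpolation=2)
cv2.imwrite('pics/m5.png',o)
E
```

```text
t 19.25 yaw -58.89 q6 -44.1 z 0.12081 xy 0.5493 -0.0124 F [ 1.4 -0.5 -1.5] M [-0.15  -0.276  0.015] tau6 -0.021 op 0.316
```

View pics/m5.png

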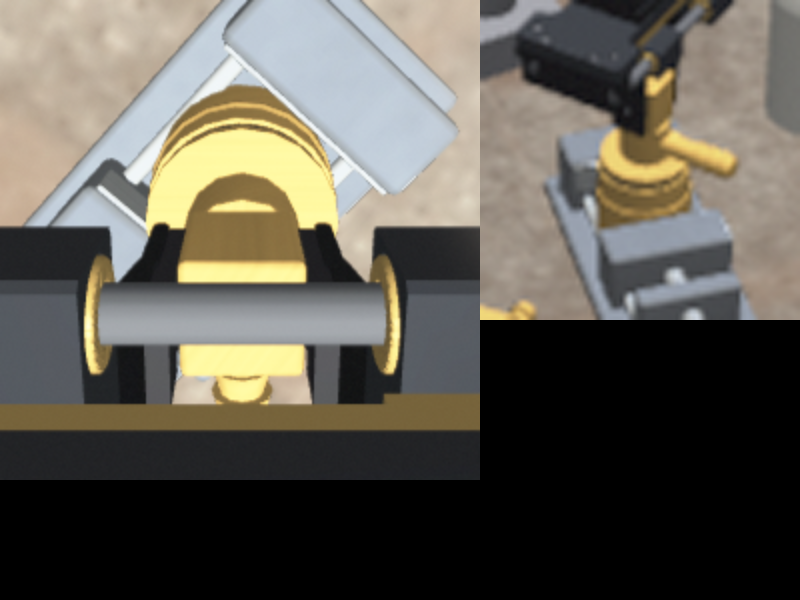

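The elbow is square in the gripper, with no yaw slip, and its flange is down over the ring. I'll release and lift clear.

Emit:
{"fn": "play_rows", "kwargs": {
  "plan": [
    [[0,0,0,0,0,0,0.3],[0,0,0,0,0,0,0.3],[0,0,0,0,0,0,0.3],[0,0,0,0,0,0,0.3],[0,0,0,0,0,0,0.3],[0,0,0,0,0,0,0.3]]
  ]
}}

```text
time_s: 19.95
position: [0.549, -0.0122, 0.1207]
tcp_rot: [[-0.516, 0.856, -0.0], [0.856, 0.516, 0.0], [0.0, -0.0, -1.0]]
force: [-0.5, -0.2, 0.3]
opening: 0.643
```

Emit:
{"fn": "play_rows", "kwargs": {
  "plan": [
    [[0,0,0.1,0,0,0,0.3],[0,0,0.2,0,0,0,0.3],[0,0,0.3,0,0,0,0.3],[0,0,0.4,0,0,0,0.3],[0,0,0.5,0,0,0,0.3],[0,0,0.5,0,0,0,0.3],[0,0,0.3,0,0,0,0.3],[0,0,0.2,0,0,0,0.3],[0,0,0,0,0,0,0.3],[0,0,0,0,0,0,0.3],[0,0,0,0,0,0,0.3]]
  ]
}}

```text
time_s: 21.05
position: [0.5483, -0.0121, 0.2447]
tcp_rot: [[-0.516, 0.856, -0.002], [0.856, 0.516, 0.001], [0.002, -0.002, -1.0]]
force: [0.4, -0.0, 0.3]
opening: 0.649
```

```bash
python3 log.py
python3 - <<'E'
from h import *
s,im=snap('wrist','w6');_,sc=snap('scene','s6')
o=np.zeros((600,800,3),np.uint8)
o[:480,:480]=cv2.resize(im[100:340,200:440,::-1],None,fx=2,fy=2)
o[:320,480:]=cv2.resize(sc[190:270,275:355,::-1],None,fx=4,fy=4,interpolation=2)
cv2.imwrite('pics/m6.png',o)
c=np.array([.5493,-.0124]);a=np.radians(-58.9);d=np.array([np.cos(a),np.sin(a)])
f=lambda n,p,z:proj(n,(*p,z),s if n=='wrist' else None)
for n in('wrist','scene'):print(n,'head top',f(n,c,.1527),'tip',f(n,c+.066*d,.1037),'flange top',f(n,c,.0895))
E
```

```text
t 21.05 yaw -58.92 q6 -44.0 z 0.24470 xy 0.5483 -0.0121 F [ 0.4 -0.   0.3] M [-0.095  0.042 -0.001] tau6 0.000 op 0.649
wrist head top [322.15530883 235.91155865] tip [321.92019241 287.01023057] flange top [321.88561294 218.61942141]
scene head top [315.51452742 207.60807638] tip [337.14812077 230.73568427] flange top [315.28596532 226.41917752]
```

View pics/m6.png

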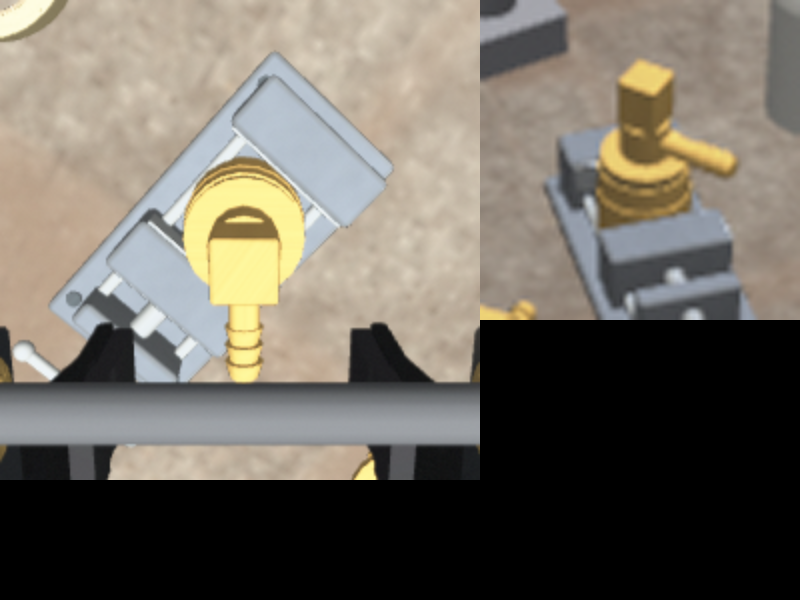

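The elbow stands upright on its own. Its head is at (322,235.5), 0.4 px from the predicted spot, and the barb still points along −58.9°, so it didn't unwind. I'm handing in.

```bash
python3 -c "
from rig import *
print(hand_in())"
```

```text
the job is handed in; nothing more can be done
None
```

The elbow is screwed into the fitting with the rubber ring nipped, and I handed the job in at about 21 s of the 72 s allowed.

- **Pick and fit:** I took the leftmost elbow, the one in the grey stand. At about 7 N the lugs met the ledges at the expected height. Sweeping clockwise, they dropped about 11.6 mm into the gaps at a lug angle between about 24° and 20°.
- **Tightening:** Resistance began to rise at a yaw of −28.8°. I traced that back from the joint 6 torque, which climbed about 0.07 N·m per mm, and the axial force put the start in the same place. I then turned 30° further, to −58.9°, which squeezes the ring about 2.6 mm.
- **Forces:** The vertical contact force on the fitting never read above about 7.5 N.
- **Last checks:** After release and lifting clear, the head was within 0.4 px of its predicted position in the wrist view. The barb still pointed along −58.9°, so nothing had unwound. In the last pictures, which show only the area round the vise, nothing else had been disturbed.
- **One disagreement:** The torque reading fell from 0.10 to 0.02 N·m during the last steps and the hold after them, although the height still followed the thread. The pictures showed no slip in the grip, so I took this to be friction relaxing while the arm stood still, but I didn't confirm it.

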